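# Clamp a crank arm with the T-handle screw

### The arm

A 6-joint arm with a two-finger parallel gripper is mounted at the origin on the work surface. World frame = base frame: x ahead of the robot, y to its left, z up, the work surface at z = 0. Lengths are in mm, angles in rad, forces in N, time in s.
With the tool pointing down it reaches from about 425 to 950 mm from the base axis. Payload 3.5 kg.
Tool frame: the origin (TCP) lies on the centre line of the jaws, within the pads' length; the fingertips stand 11 mm ahead of it and the grasp point (between the pads) lies 8 mm behind it; z points along the fingers, y is the direction in which the jaws open and shut (so a half turn about z gives the same grasp; the last joint's range is limited). The gripper opens to 85 mm and grips with 20 to 120 N. Pads are 22 mm wide; open, the fingers measure 114 mm over their backs; the gripper's body (76 mm by 85 mm) begins 54 mm behind the grasp point. The pads swing forward as they close: fully open they stand 13 mm farther back than shut.
Start: joints at [-1.297, 0.286, 1.577, -0, 1.279, -0.15], TCP at [277.599, -615.26, 242.325] pointing down, gripper open.
Joint ranges: [-2.77, 2.77], [-0.9, 2.22], [0.21, 2.48], [-1.53, 4.67], [0.24, 2.81], [-2.84, 2.84]. Speed limits (rad/s): [2.79, 2.79, 3.14, 3.14, 3.14, 3.14].

### API

Orientations are given as a unit quaternion [w, x, y, z].
In Python, from plant import read_state, camera, calibration, close_job gives the robot as it stands. The module is installed in compiled form; this text tells all that it offers.
- The arm moves only by the tool move_arm, never from a script. Its argument "deltas" is a list of rows, each a list of 2 entries, a list of its own where there are three numbers: the shift along the tool's x, y, z in m, then the turn about the tool's z in rad. A call has 1 to 20 rows; each row shifts and turns the pose as measured when the row begins, along the tool's axes as they then stand; what a row does not reach is not made up. A row lasts 1/12 s, in which the tool goes at most 41.7 mm and 7.16 degrees, less where a joint would pass 70% of its speed; a pose out of reach is approached as far as the arm can. A call with a gripper value outside its range is refused whole. "fingers" is the opening, from -1 (shut) to 1 (fully open), set as the call begins (left out, the last holds). The fingers move at their own pace and stop on an object; "newtons" is the grip in N (left out, the last holds). Time passes only in rows, so rows that do not move let the fingers close. It gives the time, the measured TCP pose, the force and the opening at its end, in the units of the state.
- read_state(): the state, without advancing time (a new reading comes with each control period).
- camera(name): name is "scene" or "top" or "wrist"; returns the picture (400x640x3 uint8, red, green, blue); there is no depth.
- calibration(name): a dict with "vertical_fov" (degrees; the focal length in pixels is half the picture's height over the tangent of half this angle, whatever the lens; pixels are square), "cx", "cy" (the principal point, pixels), "camera_from_world" (4x4, takes a point from world to camera coordinates); the wrist camera has in their place "mount" (4x4, takes a point from camera to tool coordinates, whose origin is the TCP and whose axes are the flange's). Camera axes: x right, y up, looking along -z (the intrinsics and any distortion apply to the point x, -y, -z); pixel columns grow to the right and rows downward; lengths in mm; the calibration is good to about 2 mm. A picture is of the moment at which its call begins: read the wrist's pose just before it. calibration takes no time and is no camera call.
- close_job(): hands the job in, once; it reports no verdict.
The state is a dict: "time": time; "joint_pos": joint angles; "qvel": joint speeds; "joint_efforts": joint torques, N m; "tcp_pos": TCP position; "orientation": TCP orientation; "ft_force": force on the tool from outside, world axes, zero at the start; "wrist_torque": the same for the moment, N m; "width": finger opening in mm.
Only numpy, scipy, OpenCV 4.12 (cv2) and the standard library are available. Lean on these libraries where they do the work, as an engineer would, in place of code of your own. Each camera call takes 0.05 s, during which the arm holds its last target.

### The job

Slide the silver crank arm along the clamp's channel until its end is home against the stop, then wind the T-handle clockwise, half a turn at a time, taking its two ends in turn, until the rubber pad holds the crank arm firmly; do not overtighten. Leave the crank arm clamped and home, let go, and do not disturb the other things on the bench.

Things in the scene. Friction and masses are not known exactly. Their poses are not given: they have to be found in the camera images.
- clamp: Grey bench clamp fixed to the table. Origin: underside of its base, on the channel's centre line; x along the channel towards the stop, z up. Base 100 mm wide, 20 mm high, x -150 to +100 mm; its top is the channel floor. Two rails 8 mm high (top z = 28 mm) leave a channel 29 mm wide, x -130 to +70 mm. The stop is the column's face at x = +70 mm. The vertical screw axis is at x = +50 mm.
- home (a point): Where the crank arm's centre is when it is home against the stop: clamp x = -15 mm, z = 31 mm. Axes as the clamp's.
- crank: The silver crank arm as a solid: loose, 170 x 26 x 22 mm, about 0.25 kg, lying in the channel (channel floor 20 mm above the table), drawn back from the stop by 35 to 70 mm. Origin: centre of its underside; x along its length towards the stop, z up. Its ends are round (radius 13 mm). It slides freely; pushing it takes 1 to 3 N.
- crank_center (a point): Centre of the silver crank arm, half-way up (11 mm above its underside). Axes as the crank arm's.
- tee_center (a point): Middle of the T-handle's cross bar, on the screw axis, 192 mm above the table; x along the bar towards its red end, z up. The bar is level, 12 mm thick, 122 mm long; central boss of radius 14 mm. It turns without rising or falling. Screw friction is 0.25 N m (about 5 N square to the bar at a grip point), felt only while turning: at rest it holds the screw, loaded or not, and the push on the bar soon fades.
- tee_red (a point): Grip point on the red-sleeved end of the T-handle's bar: on the bar's centre line, 45 mm from the screw axis (sleeve from 31 to 61 mm, 13 mm thick). Axes as tee_center's.
- tee_blue (a point): Grip point on the blue-sleeved end, 45 mm from the screw axis on the other side. Axes as tee_center's.
- pad: Black rubber pad (radius 13 mm) on a rod under the clamp's arm; origin: centre of its underside. Clockwise turning (from above) lowers it 30 mm a turn; it meets the home crank arm 3.6 to 6 rad from the start. Then the push at a grip point, while turning, grows by about 90 N per rad (2 N per mm there): from 5 N free to 9 to 11 N (firm); over 13 N is overtightened.
- spare_crank: A black crank arm, 170 x 26 x 22 mm, loose on the table beside the clamp: leave it alone. Origin: centre of its underside, x along its length.
- bearing: Loose steel bearing ring, 42 mm across, 10 mm high, on the table near the clamp: leave it alone. Origin: centre of its underside.
- grease: Loose jar, 60 mm across, 75 mm high: leave it alone. Origin: centre of its underside.
- hub: Loose blue wheel hub standing on end, 58 mm across, 84 mm high: leave it alone. Origin: centre of its underside.
- chainring: Loose steel toothed ring lying flat, 110 mm across: leave it alone. Origin: centre of its underside.
- wrench: Loose wrench, 170 mm long, lying on the table: leave it alone. Its x is along its length.
- overarm_tip (a point): Middle of the free end face of the clamp's overhanging arm, 127 mm above the table, at clamp x = +25 mm. The arm is 44 mm wide, spans x 25 to 115 mm and z 114 to 140 mm over the channel, and is carried by the column (x 70 to 115 mm, 56 mm wide). Axes as the clamp's.

How it is judged (in metres and radians):
On the way, in this order (a step that is already met when the one before it is completed fails the run):
1. the silver crank arm is home against the stop, pad still clear of it (distance between crank_center and home below 0.005 m and contact force between pad and crank below 1 N), for 0.1 s.
2. the pad holds the crank arm firmly (contact force between pad and crank above 30 N), for 0.1 s.
At the end, for the whole second after the job is handed in: The silver crank arm lies within 5 mm of home and within 0.1 rad of the channel, at rest, and the pad presses on it with more than 30 N (distance between crank_center and home below 0.005 m and angle between the x axis of crank_center and the x axis of clamp, either way round below 0.1 rad and contact force between pad and crank above 30 N and linear speed of crank below 0.01 m/s); the robot touches nothing.
It fails at once if the crank arm is overtightened: the pad presses on it with more than 85 N (contact force between pad and crank above 85 N).
It fails at once if a bystander (spare crank arm, bearing, jar, hub, toothed ring or wrench) is moved by more than 20 mm (distance of any of spare_crank, bearing, grease, hub, chainring, wrench from where it was at the start of the episode above 0.02 m).
It also fails if it takes over 72 s, if anything falls off the work surface, if the arm or the gripper's body presses on something with over 40 N, if the wrist force passes 120 N, or if a joint passes its speed limit or range.

## Working session

There is one attempt and no reset: what is moved stays moved. The work goes in short steps, Python scripts to look and compute and a tool call to move; the robot and the scene stay as the last step left them, time stands still between calls to the robot, and variables do not carry over. Pictures are saved under pics/ and viewed, and the job is handed in when it is done.

Besides the shell and the picture viewer there is one more tool, called after ">>>" as name(argument=value, ...), one argument or row to a line, values as JSON. move_arm: Moves the arm, as the interface text tells. Its arguments: {"type":"object","properties":{"deltas":{"type":"array","items":{"type":"array"}},"fingers":{"type":"number"},"newtons":{"type":"number"}},"required":["deltas"]}

```bash
mkdir -p pics
python3 - <<'E'
from plant import *
import cv2
for n in ("scene","top","wrist"):
    s=read_state()
    cv2.imwrite(f"pics/{n}0.png",camera(n)[:,:,::-1]); c=calibration(n); print(n,c)
print(s)
E
```

```text
scene {'vertical_fov': 48.5942937531028, 'cx': 322.03381668608495, 'cy': 213.41344391751667, 'camera_from_world': array([[ 7.15422840e-01,  6.98400669e-01, -2.01659185e-02,
        -3.82413602e+02],
       [-5.03389325e-01,  5.35244454e-01,  6.78315975e-01,
         2.11916177e+02],
       [ 4.84530027e-01, -4.75131433e-01,  7.34493549e-01,
        -1.45812516e+03],
       [ 0.00000000e+00,  0.00000000e+00,  0.00000000e+00,
         1.00000000e+00]])}
top {'vertical_fov': 52.31157034314316, 'cx': 314.73398721256103, 'cy': 197.56402352258206, 'camera_from_world': array([[-2.65563169e-03, -9.99973465e-01,  6.78353225e-03,
        -3.88393465e+01],
       [ 9.76507878e-01, -1.13156838e-03,  2.15478729e-01,
        -5.99537331e+02],
       [-2.15465336e-01,  7.19640483e-03,  9.76484972e-01,
        -9.37517440e+02],
       [ 0.00000000e+00,  0.00000000e+00,  0.00000000e+00,
         1.00000000e+00]])}
wrist {'vertical_fov': 67.42087678722243, 'cx': 319.32417311505424, 'cy': 192.87196494202155, 'mount': array([[ 5.38308279e-04,  9.60654548e-01,  2.77745475e-01,
         6.97124676e+01],
 
[... 246 characters left out ...]
0e+00]])}
{'time': 0.1, 'joint_pos': array([-1.29700775e+00,  2.87134370e-01,  1.57804572e+00,  1.09053182e-05,
        1.27863542e+00, -1.49998649e-01]), 'qvel': array([ 0.00019912, -0.00192976, -0.00357505, -0.00153288,  0.00103947,
        0.00157704]), 'joint_efforts': array([ 9.31345785e-04, -4.07294726e+01, -2.93697506e+01, -1.53643218e-04,
        3.45520319e-03,  7.48897861e-06]), 'tcp_pos': array([ 277.44085214, -614.70572611,  241.03910498]), 'orientation': array([-1.10962023e-03,  9.77634146e-01,  2.10309868e-01, -6.35378828e-05]), 'ft_force': array([ 0.9038358 ,  0.10879185, -0.61751842]), 'wrist_torque': array([ 0.00123223, -0.03504265, -0.01125802]), 'width': 85.28963387007481}
```

View pics/scene0.png

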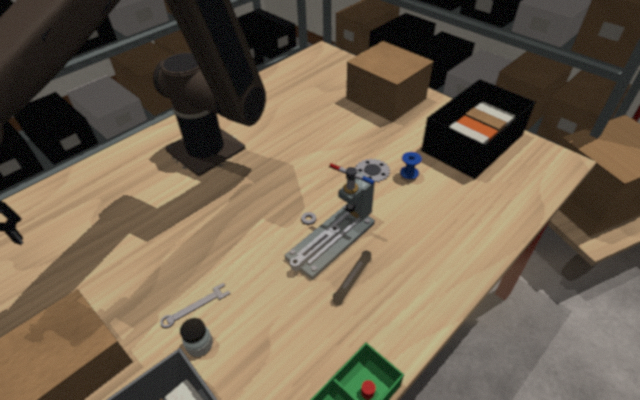

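View pics/top0.png

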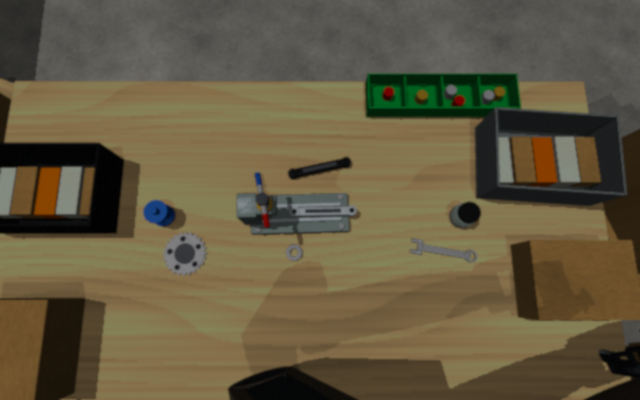

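View pics/wrist0.png

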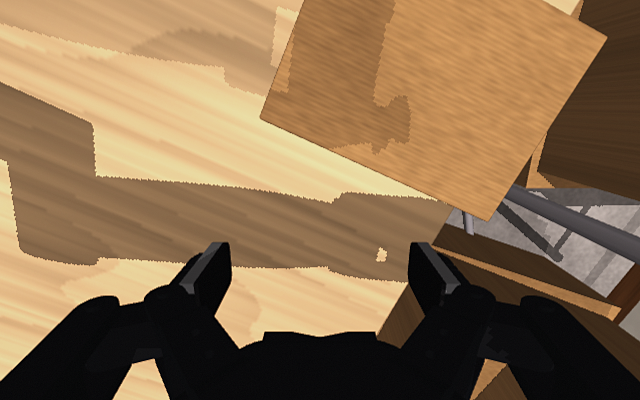

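```bash
cat > h.py <<'E'
from plant import *
import numpy as np, cv2
from scipy.spatial.transform import Rotation as R
def K(c): 
    f=200/np.tan(np.radians(c['vertical_fov']/2)); return f,c['cx'],c['cy']
def cfw(n,s=None):
    c=calibration(n)
    if n!='wrist': return c,c['camera_from_world']
    s=s or read_state(); T=np.eye(4); q=s['orientation']; T[:3,:3]=R.from_quat([*q[1:],q[0]]).as_matrix(); T[:3,3]=s['tcp_pos']
    return c,np.linalg.inv(T@c['mount'])
def ray(n,u,v,z,s=None):
    c,M=cfw(n,s); f,cx,cy=K(c); d=np.array([(u-cx)/f,-(v-cy)/f,-1])
    Rm=M[:3,:3].T; o=-Rm@M[:3,3]; w=Rm@d; return o+w*(z-o[2])/w[2]
def proj(n,p,s=None):
    c,M=cfw(n,s); f,cx,cy=K(c); q=M[:3,:3]@np.array(p)+M[:3,3]; return np.array([cx+f*q[0]/-q[2],cy+f*q[1]/q[2]])
E
python3 - <<'E'
import cv2
a=cv2.imread('pics/top0.png')[160:250,225:375]; cv2.imwrite('pics/t0c.png',cv2.resize(a,None,fx=5.3,fy=5.3,interpolation=cv2.INTER_CUBIC))
a=cv2.imread('pics/scene0.png')[150:290,270:390]; cv2.imwrite('pics/s0c.png',cv2.resize(a,None,fx=4.2,fy=4.2,interpolation=cv2.INTER_CUBIC))
E
```

```text
(no output)
```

View pics/t0c.png

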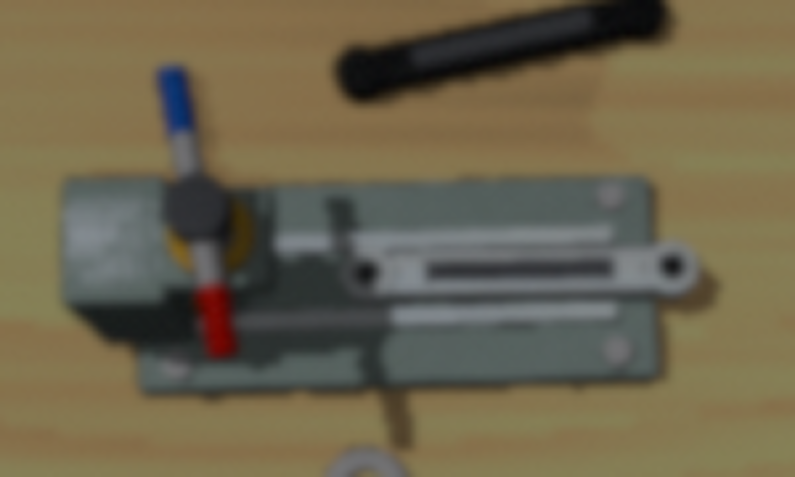

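View pics/s0c.png

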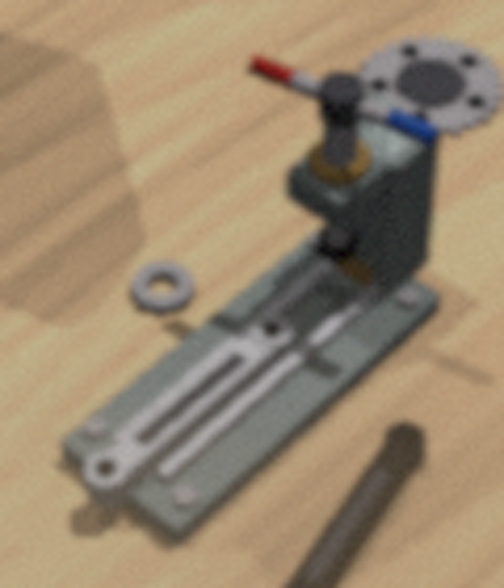

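Run:
```python
from h import *
def t(x,y,z): return ray('top',225+x/5.3-.5,160+y/5.3-.5,z)
A=t(651,178,20);B=t(659,378,20);C=t(140,392,20);print('corners',A,B,C,np.linalg.norm(A-B),np.linalg.norm(B-C))
r=t(219,355,192);b=t(173,68,192);print('tee',r,b,(r+b)/2,np.linalg.norm(r-b), t(197,207,192))
h1=t(672,266,42);h2=t(366,272,42);e=t(698,264,36);print('crank',h1,h2,np.linalg.norm(h1-h2),e)
x=(C-B)/np.linalg.norm(C-B);print('dir',x,np.degrees(np.arctan2(x[1],x[0])))
o=(A+B)/2+x*150; print('origin',o, 'screw',o+50*x,'home',o-15*x)
def s(x,y,z): return ray('scene',270+x/4.2-.5,150+y/4.2-.5,z)
r=s(253,64,192);b=s(434,130,192);print('tee scene',r,b,(r+b)/2,np.linalg.norm(r-b))
print('crank hole scene',s(105,467,42),s(272,327,42))
print('corner', s(66,442,20),s(174,530,20))
```

```text
corners [ 621.26010986 -124.61895196   20.        ] [ 523.12997655 -126.49074919   20.        ] [516.84761068 121.09806857  20.        ] 98.14798361336064 247.6685099080035
tee [509.18560012  64.31840404 192.        ] [627.82881907  85.91010999 192.        ] [568.50720959  75.11425701 192.        ] 120.59193658740486 [569.50284342  74.60066415 192.        ]
crank [ 573.41122183 -131.73599775   42.        ] [570.72636888  12.93960933  42.        ] 144.7005173497472 [ 575.49984043 -144.73338549   36.        ]
dir [-0.02536603  0.99967823  0.        ] 91.45352213809761
origin [568.3901393   24.39688401  20.        ] screw [567.121838    74.38079554  20.        ] home [568.77062969   9.40171056  20.        ]
tee scene [505.68964144  62.52062051 192.        ] [620.42070574  91.59908649 192.        ] [563.05517359  77.0598535  192.        ] 118.35866803547104
crank hole scene [ 569.07991153 -131.11463947   42.        ] [565.94018997  14.88602215  42.        ]
corner [ 525.15769784 -124.28918764   20.        ] [ 618.53830349 -124.41075017   20.        ]
```

```bash
cat >> h.py <<'E'
def st():
    s=read_state(); q=s['orientation']; m=R.from_quat([*q[1:],q[0]]).as_matrix(); yaw=np.degrees(np.arctan2(m[1,0],m[0,0]))
    return s,m,yaw
def go(p,yaw=None):
    s,m,y=st(); d=m.T@(np.array(p)-s['tcp_pos']); t=0 if yaw is None else np.radians((y-yaw+180)%360-180)
    print('t',round(s['time'],2),'tcp',s['tcp_pos'].round(1),'yaw',round(y,2),'tilt',m[:,2].round(4),'F',s['ft_force'].round(2),'w',round(s['width'],1),'j6',round(s['joint_pos'][5],3))
    print(' tool delta mm',d.round(1),'turn',round(t,4),'norm',np.linalg.norm(d).round(1))
E
python3 -c "
from h import *
go([300,-450,262],91.45)"
```

```text
t 0.15 tcp [ 277.5 -614.8  241.2] yaw 24.29 tilt [-5.0e-04  1.8e-03 -1.0e+00] F [-0.09 -0.31 -0.56] w 85.2 j6 -0.15
 tool delta mm [  88.3 -141.   -20.5] turn -1.1722 norm 167.6
```

>>> move_arm(
  deltas=[
    [[0.015, -0.028, -0.004], 0],
    [[0.015, -0.028, -0.004], 0],
    [[0.015, -0.028, -0.004], 0],
    [[0.015, -0.028, -0.004], 0],
    [[0.015, -0.028, -0.004], 0],
  ],
  fingers=-1,
  newtons=30,
)

```text
time: 0.57
tcp_pos: [286.2, -454.3, 255.3]
orientation: [-0.005, 0.978, 0.207, -0.001]
ft_force: [0.1, -0.6, 1.4]
width: 25.5
```

```bash
python3 -c "
from h import *
go([575,-195,200],91.45)"
```

```text
t 0.57 tcp [ 286.2 -454.3  255.3] yaw 23.92 tilt [-0.0038  0.0096 -0.9999] F [ 0.13 -0.56  1.42] w 25.5 j6 -0.044
 tool delta mm [ 369.1 -119.3   56.7] turn -1.1786 norm 392.0
```

>>> move_arm(
  deltas=[
    [[0.036, -0.012, 0.005], 0],
    [[0.036, -0.012, 0.005], 0],
    [[0.036, -0.012, 0.005], 0],
    [[0.036, -0.012, 0.005], 0],
    [[0.036, -0.012, 0.005], 0],
    [[0.036, -0.012, 0.005], 0],
    [[0.036, -0.012, 0.005], 0],
    [[0.036, -0.012, 0.005], 0],
    [[0.036, -0.012, 0.005], 0],
    [[0.036, -0.012, 0.005], 0],
    [[0, 0, 0], -0.117],
    [[0, 0, 0], -0.117],
    [[0, 0, 0], -0.117],
    [[0, 0, 0], -0.117],
    [[0, 0, 0], -0.117],
    [[0, 0, 0], -0.117],
    [[0, 0, 0], -0.117],
    [[0, 0, 0], -0.117],
    [[0, 0, 0], -0.117],
    [[0, 0, 0], -0.117],
  ],
)

```text
time: 2.23
tcp_pos: [576.0, -173.4, 197.7]
orientation: [-0.009, 0.68, 0.734, 0.0]
ft_force: [0.1, 0.1, -0.2]
width: -0.0
```

```bash
python3 -c "
from h import *
go([573,-190,43],91.3)
s,m,y=st(); im=camera('wrist'); 
for p in [(567,75,192),(570.7,13,42),(573,-131.5,42),(573,-144,42),(621,-124.6,20),(523,-126.5,20)]: print(p,proj('wrist',p,s).round(1))
cv2.imwrite('pics/w1.png',im[:,:,::-1])"
```

```text
t 2.23 tcp [ 576.  -173.4  197.7] yaw 94.37 tilt [-0.0128  0.0127 -0.9998] F [ 0.13  0.14 -0.24] w -0.0 j6 -0.542
 tool delta mm [-18.5  -2.5 154.5] turn 0.0535 norm 155.6
(567, 75, 192) [ 357.5 -543. ]
(570.7, 13, 42) [333.3 -37.9]
(573, -131.5, 42) [322.2 139.5]
(573, -144, 42) [321.2 152.6]
(621, -124.6, 20) [369.8 134.3]
(523, -126.5, 20) [273.5 128.6]
```

View pics/w1.png

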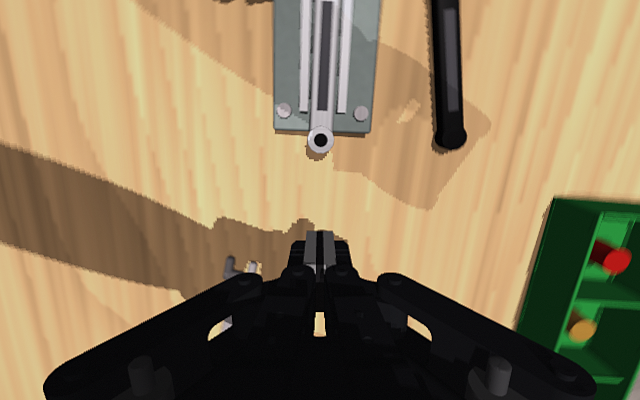

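>>> move_arm(
  deltas=[
    [[-0.002, -0.002, 0.03], 0.052],
    [[0, 0, 0.035], 0],
    [[0, 0, 0.035], 0],
    [[0, 0, 0.03], 0],
    [[0, 0, 0.015], 0],
    [[0, 0, 0.008], 0],
  ],
)

```text
time: 2.78
tcp_pos: [576.1, -175.5, 44.0]
orientation: [-0.003, 0.703, 0.711, 0.002]
ft_force: [0.1, 0.3, 0.1]
width: -0.1
```

```bash
python3 -c "
from h import *
go([573,-160,43],91.3)"
```

```text
t 2.78 tcp [ 576.1 -175.5   44. ] yaw 90.62 tilt [-0.0021  0.0073 -1.    ] F [0.08 0.27 0.07] w -0.1 j6 -0.481
 tool delta mm [15.5 -3.   1.2] turn -0.0119 norm 15.9
```

>>> move_arm(
  deltas=[
    [[0.006, -0.003, 0.001], -0.012],
    [[0.006, 0, 0], 0],
    [[0.006, 0, 0], 0],
    [[0.006, 0, 0], 0],
    [[0.006, 0, 0], 0],
    [[0.006, 0, 0], 0],
    [[0.006, 0, 0], 0],
    [[0.006, 0, 0], 0],
    [[0.006, 0, 0], 0],
    [[0.006, 0, 0], 0],
    [[0.006, 0, 0], 0],
  ],
)

```text
time: 3.7
tcp_pos: [573.5, -105.1, 47.9]
orientation: [0.001, 0.7, 0.714, 0.002]
ft_force: [-0.4, -0.4, -1.2]
width: 0.0
```

```bash
python3 -c "
from h import *
go([570.5,-86.6,43],91.3)
cv2.imwrite('pics/w2.png',camera('wrist')[:,:,::-1])"
```

```text
t 3.7 tcp [ 573.5 -105.1   47.9] yaw 91.16 tilt [ 0.0035  0.002  -1.    ] F [-0.35 -0.37 -1.18] w 0.0 j6 -0.379
 tool delta mm [18.6 -2.6  4.9] turn -0.0024 norm 19.4
```

View pics/w2.png

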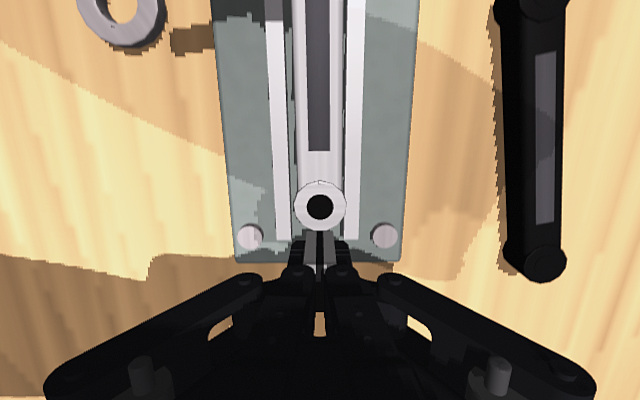

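>>> move_arm(
  deltas=[
    [[0.003, -0.001, 0.003], 0],
    [[0.003, -0.001, 0.003], 0],
    [[0.003, 0, 0.001], 0],
    [[0.003, 0, 0.001], 0],
  ],
)

```text
time: 4.08
tcp_pos: [573.8, -93.4, 42.1]
orientation: [0.005, 0.699, 0.715, 0.002]
ft_force: [-1.3, -3.5, 3.5]
width: 0.1
```

```bash
python3 -c "
from h import *
go([570.5,-86.6,43],91.3)"
```

```text
t 4.08 tcp [573.8 -93.4  42.1] yaw 91.28 tilt [ 0.0098 -0.0029 -0.9999] F [-1.28 -3.51  3.55] w 0.1 j6 -0.359
 tool delta mm [ 6.9 -3.1 -0.9] turn -0.0004 norm 7.6
```

>>> move_arm(
  deltas=[
    [[0.002, -0.001, -0.001], 0],
    [[0.002, 0, 0], 0],
    [[0.002, 0, 0], 0],
  ],
)

```text
time: 4.33
tcp_pos: [572.5, -86.8, 42.7]
orientation: [0.004, 0.7, 0.714, 0.003]
ft_force: [-0.2, -2.2, 0.8]
width: 0.3
```

>>> move_arm(
  deltas=[
    [[0.002, 0, 0], 0],
    [[0.002, 0, 0], 0],
  ],
)

```text
time: 4.5
tcp_pos: [573.2, -85.9, 43.0]
orientation: [0.008, 0.698, 0.716, 0.001]
ft_force: [1.8, -11.9, -1.1]
width: -0.1
```

```bash
python3 -c "
from h import *
go([570.5,-86.6,43],91.3)"
```

```text
t 4.5 tcp [573.2 -85.9  43. ] yaw 91.39 tilt [ 0.0122 -0.0102 -0.9999] F [  1.79 -11.9   -1.12] w -0.1 j6 -0.341
 tool delta mm [-0.7 -2.7 -0. ] turn 0.0017 norm 2.8
```

>>> move_arm(
  deltas=[
    [[0.002, 0, 0], 0],
    [[0.002, 0, 0], 0],
  ],
)

```text
time: 4.67
tcp_pos: [573.5, -85.9, 43.0]
orientation: [0.012, 0.697, 0.717, -0.002]
ft_force: [-0.9, -8.9, 1.1]
width: 0.0
```

```bash
python3 -c "
from h import *
go([570.5,-86.6,43],91.3)
im=camera('top');cv2.imwrite('pics/t2.png',cv2.resize(im[160:250,225:375,::-1],None,fx=5.3,fy=5.3,interpolation=cv2.INTER_CUBIC))
cv2.imwrite('pics/w3.png',camera('wrist')[:,:,::-1])"
```

```text
t 4.67 tcp [573.5 -85.9  43. ] yaw 91.56 tilt [ 0.0138 -0.0191 -0.9997] F [-0.93 -8.85  1.07] w 0.0 j6 -0.333
 tool delta mm [-0.7 -3.   0. ] turn 0.0045 norm 3.1
```

View pics/w3.png

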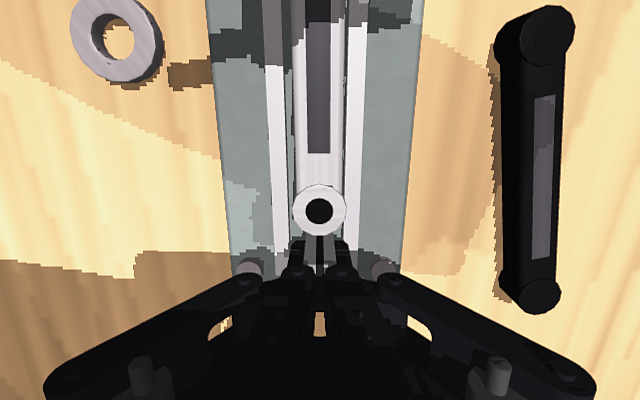

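View pics/t2.png

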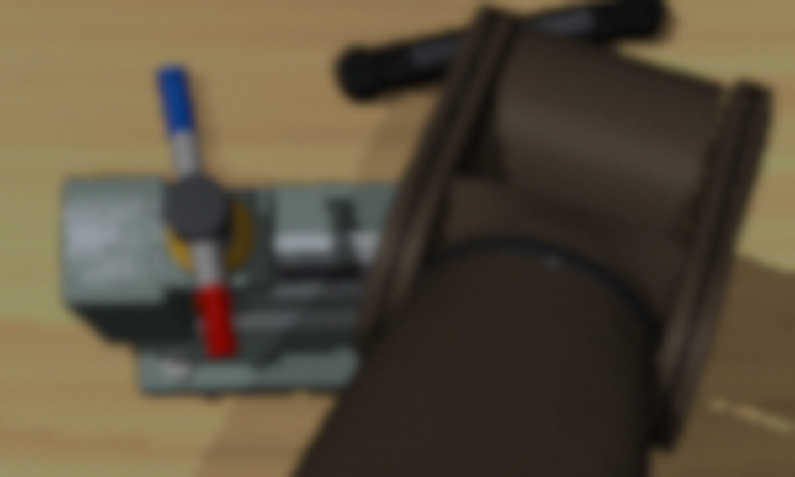

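>>> move_arm(
  deltas=[
    [[-0.015, 0, -0.002], 0],
    [[-0.01, 0, -0.02], -0.1],
    [[0, 0, -0.03], -0.115],
    [[0, 0, -0.03], -0.115],
    [[0, 0, -0.03], -0.115],
    [[0, 0, -0.03], -0.115],
    [[0, 0, -0.03], -0.115],
    [[0, 0, -0.03], -0.115],
    [[0, 0, -0.03], -0.115],
    [[0, 0, -0.01], -0.115],
    [[0, 0, 0], -0.115],
    [[0, 0, 0], -0.115],
    [[0, 0, 0], -0.115],
    [[0, 0, 0], -0.115],
    [[0, 0, 0], -0.115],
    [[0, 0, 0], -0.115],
  ],
  fingers=-0.1,
)

```text
time: 6.1
tcp_pos: [565.0, -92.5, 286.1]
orientation: [-0.004, -0.124, 0.992, 0.011]
ft_force: [0.1, 0.8, 0.4]
width: 38.0
```

```bash
python3 -c "
from h import *
go([523,67,290],190.3)"
```

```text
t 6.1 tcp [565.  -92.5 286.1] yaw -165.75 tilt [-0.0097  0.0204 -0.9997] F [0.1  0.82 0.39] w 38.0 j6 -2.169
 tool delta mm [  1.4 165.   -0.3] turn 0.0689 norm 165.0
```

>>> move_arm(
  deltas=[
    [[0, 0.005, 0], 0.065],
    [[0, 0.035, 0], 0],
    [[0, 0.035, 0], 0],
    [[0, 0.035, 0], 0],
    [[0, 0.02, 0], 0],
  ],
)

```text
time: 6.52
tcp_pos: [537.9, 40.4, 284.5]
orientation: [-0.008, -0.089, 0.996, 0.017]
ft_force: [0.2, -0.0, 1.4]
width: 38.6
```

```bash
python3 -c "
from h import *
go([523,67,290],190.3)
s,m,y=st(); im=camera('wrist');cv2.imwrite('pics/w4.png',im[:,:,::-1]); print(s['time'],proj('wrist',(567,75.3,192),s),proj('wrist',(508,64,192),s))"
```

```text
t 6.52 tcp [537.9  40.4 284.5] yaw -169.78 tilt [-0.0192  0.0318 -0.9993] F [ 0.17 -0.01  1.41] w 38.6 j6 -1.882
 tool delta mm [10.  29.  -4.4] turn -0.0015 norm 31.0
6.5167 [351.21811871 242.71311518] [352.58686729 170.57554052]
```

View pics/w4.png

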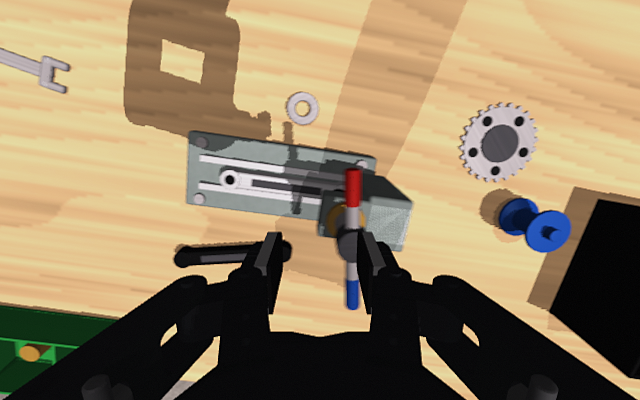

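>>> move_arm(
  deltas=[
    [[0.005, 0.014, 0.01], 0],
    [[0.005, 0.014, 0.02], 0],
    [[0, 0, 0.03], 0],
    [[0, 0, 0.02], 0],
  ],
)

```text
time: 6.9
tcp_pos: [520.8, 78.5, 207.8]
orientation: [-0.004, -0.093, 0.995, 0.021]
ft_force: [-0.6, 0.1, -1.1]
width: 38.5
```

```bash
python3 -c "
from h import *
go([522.7,67.4,184],190.3)"
```

```text
t 6.9 tcp [520.8  78.5 207.8] yaw -169.33 tilt [-0.0122  0.0402 -0.9991] F [-0.58  0.14 -1.11] w 38.5 j6 -1.834
 tool delta mm [  0.1 -12.3  23.3] turn 0.0064 norm 26.3
```

>>> move_arm(
  deltas=[
    [[0, -0.012, -0.003], 0],
    [[0, 0, 0], 0],
  ],
)

```text
time: 7.07
tcp_pos: [519.3, 68.0, 204.8]
orientation: [-0.01, -0.094, 0.995, 0.023]
ft_force: [-0.4, 0.0, 1.3]
width: 38.3
```

```bash
python3 -c "
from h import *
go([522.7,67.4,184],190.3)"
```

```text
t 7.07 tcp [519.3  68.  204.8] yaw -169.17 tilt [-0.024   0.0431 -0.9988] F [-0.43  0.03  1.25] w 38.3 j6 -1.858
 tool delta mm [-3.6 -2.2 20.7] turn 0.0092 norm 21.1
```

>>> move_arm(
  deltas=[
    [[-0.003, -0.002, 0.01], 0.009],
    [[0, 0, 0.008], 0],
    [[0, 0, 0.002], 0],
  ],
)

```text
time: 7.32
tcp_pos: [524.0, 66.4, 186.0]
orientation: [-0.008, -0.088, 0.996, 0.023]
ft_force: [-0.8, 0.1, -0.4]
width: 38.5
```

```bash
python3 -c "
from h import *
go([522.7,67.4,184],190.3)
cv2.imwrite('pics/w5.png',camera('wrist')[:,:,::-1])"
```

```text
t 7.32 tcp [524.   66.4 186. ] yaw -169.9 tilt [-0.0205  0.0446 -0.9988] F [-0.8   0.08 -0.44] w 38.5 j6 -1.852
 tool delta mm [1.  1.1 2. ] turn -0.0035 norm 2.5
```

View pics/w5.png

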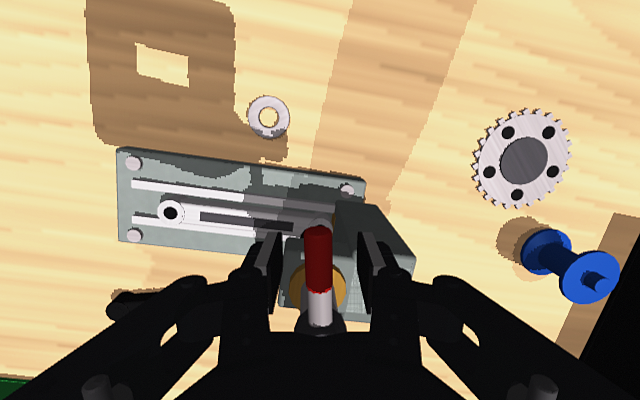

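>>> move_arm(
  deltas=[
    [[0, 0, 0.001], 0],
    [[0, 0, 0], 0],
    [[0, 0, 0], 0],
    [[0, 0, 0], 0],
  ],
  fingers=-1,
  newtons=20,
)

```text
time: 7.7
tcp_pos: [524.7, 66.1, 185.8]
orientation: [-0.008, -0.088, 0.996, 0.023]
ft_force: [0.8, 0.8, -2.3]
width: 12.3
```

```bash
cat >> h.py <<'E'
C=np.array([567.,75.3])
def tee(C=C):
    s,m,y=st(); p=s['tcp_pos']-8*m[:,2]; r=p[:2]-C; a=np.degrees(np.arctan2(r[1],r[0])); t=np.array([r[1],-r[0]])/np.hypot(*r)
    F=s['ft_force'][:2]
    print('t',round(s['time'],2),'grasp',p.round(1),'r',np.hypot(*r).round(2),'ang',round(a%360,2),'yaw',round(y%360,2),'Ftan',round(F@t,2),'Frad',round(F@r/np.hypot(*r),2),'Fz',s['ft_force'][2].round(2),'w',round(s['width'],1),'tilt',m[:2,2].round(3),'Tz',s['wrist_torque'].round(3),'j6',round(s['joint_pos'][5],2))
E
python3 -c "
from h import *
tee()"
```

```text
t 7.7 grasp [524.8  65.7 193.8] r 43.25 ang 192.78 yaw 190.13 Ftan 0.58 Frad -0.94 Fz -2.26 w 12.3 tilt [-0.019  0.045] Tz [-0.009 -0.051  0.178] j6 -1.85
```

>>> move_arm(
  deltas=[
    [[-0.0002, 0.0045, 0], 0.1],
    [[-0.0002, 0.0045, 0], 0.1],
    [[-0.0002, 0.0045, 0], 0.1],
    [[-0.0002, 0.0045, 0], 0.1],
    [[-0.0002, 0.0045, 0], 0.1],
    [[-0.0002, 0.0045, 0], 0.1],
  ],
)

```text
time: 8.2
tcp_pos: [527.6, 92.5, 185.8]
orientation: [-0.014, 0.221, 0.975, 0.018]
ft_force: [0.1, -1.1, -2.2]
width: 12.2
```

```bash
python3 -c "
from h import *
tee();tee(np.array([567,73.8]))"
```

```text
t 8.2 grasp [527.7  92.1 193.8] r 42.75 ang 156.79 yaw 154.45 Ftan -0.95 Frad -0.53 Fz -2.18 w 12.2 tilt [-0.018  0.042] Tz [-0.159 -0.252  0.134] j6 -1.18
t 8.2 grasp [527.7  92.1 193.8] r 43.36 ang 154.97 yaw 154.45 Ftan -0.93 Frad -0.56 Fz -2.18 w 12.2 tilt [-0.018  0.042] Tz [-0.159 -0.252  0.134] j6 -1.18
```

>>> move_arm(
  deltas=[
    [[0, 0.0044, 0], 0.1],
    [[-0.0002, 0.0044, 0], 0.1],
    [[-0.0002, 0.0044, 0], 0.1],
    [[-0.0002, 0.0044, 0], 0.1],
    [[-0.0002, 0.0044, 0], 0.1],
    [[-0.0002, 0.0044, 0], 0.1],
    [[-0.0002, 0.0044, 0], 0.1],
    [[-0.0002, 0.0044, 0], 0.1],
    [[-0.0002, 0.0044, 0], 0.1],
    [[-0.0002, 0.0044, 0], 0.1],
    [[-0.0002, 0.0044, 0], 0.1],
    [[-0.0002, 0.0044, 0], 0.1],
  ],
)

```text
time: 9.2
tcp_pos: [571.5, 117.8, 185.8]
orientation: [-0.018, 0.749, 0.662, 0.005]
ft_force: [-1.0, -0.4, -1.7]
width: 12.1
```

```bash
sed -i 's/^C=.*/C=np.array([567.,73.6])/' h.py; python3 -c "
from h import *
tee()"
```

```text
t 9.2 grasp [571.6 117.5 193.8] r 44.16 ang 83.99 yaw 82.87 Ftan -0.93 Frad -0.54 Fz -1.75 w 12.1 tilt [-0.015  0.033] Tz [-0.211 -0.011  0.191] j6 0.12
```

>>> move_arm(
  deltas=[
    [[-0.0002, 0.0044, 0], 0.1],
    [[-0.0002, 0.0044, 0], 0.1],
    [[-0.0002, 0.0044, 0], 0.1],
    [[-0.0002, 0.0044, 0], 0.1],
    [[-0.0002, 0.0044, 0], 0.1],
    [[-0.0002, 0.0044, 0], 0.1],
    [[-0.0002, 0.0044, 0], 0.1],
    [[-0.0002, 0.0044, 0], 0.1],
    [[-0.0002, 0.0044, 0], 0.1],
    [[-0.0002, 0.0044, 0], 0.1],
    [[-0.0002, 0.0044, 0], 0.1],
    [[-0.0002, 0.0044, 0], 0.1],
  ],
)

```text
time: 10.2
tcp_pos: [609.3, 84.3, 186.0]
orientation: [-0.015, 0.995, 0.099, -0.007]
ft_force: [-0.4, -0.1, 0.2]
width: 12.4
```

```bash
python3 -c "
from h import *
tee()"
```

```text
t 10.2 grasp [609.5  84.1 194. ] r 43.75 ang 13.89 yaw 11.39 Ftan -0.04 Frad -0.43 Fz 0.17 w 12.4 tilt [-0.016  0.028] Tz [0.029 0.034 0.195] j6 1.32
```

>>> move_arm(
  deltas=[
    [[0, 0, 0], 0],
    [[0, 0, 0], 0],
    [[0, 0, 0], 0],
    [[0, 0, -0.02], 0],
    [[0, 0, -0.02], 0],
    [[0, 0, -0.02], 0],
    [[0, 0, 0], -0.115],
    [[0, 0, 0], -0.115],
    [[0, 0, 0], -0.115],
    [[0, 0, 0], -0.115],
    [[0, 0, 0], -0.115],
    [[0, 0, 0], -0.115],
    [[0, 0, 0], -0.115],
    [[0, 0, 0], -0.115],
    [[0, 0, 0], -0.115],
    [[0, 0, 0], -0.115],
    [[0, 0, 0], -0.115],
    [[0, 0, 0], -0.115],
    [[0, 0, 0], -0.115],
    [[0, 0, 0], -0.115],
  ],
  fingers=-0.1,
)

```text
time: 11.87
tcp_pos: [611.3, 87.2, 255.2]
orientation: [-0.011, 0.572, 0.82, 0.01]
ft_force: [0.2, -0.5, 0.5]
width: 38.6
```

>>> move_arm(
  deltas=[
    [[0, 0, 0], -0.115],
    [[0, 0, 0], -0.115],
    [[0, 0, 0], -0.115],
    [[0, 0, 0], -0.115],
    [[0, 0, 0], -0.115],
    [[0, 0, 0], -0.115],
    [[0, 0, 0], -0.115],
    [[0, 0, 0], -0.115],
    [[0, 0, 0], -0.115],
    [[0, 0, 0], -0.115],
    [[0, 0, 0], -0.115],
    [[0, 0, 0], -0.115],
    [[0, 0, 0], 0],
  ],
)

```text
time: 12.95
tcp_pos: [611.3, 91.2, 259.0]
orientation: [0.002, -0.132, 0.991, 0.015]
ft_force: [0.1, 0.0, -0.1]
width: 38.2
```

```bash
python3 -c "
from h import *
from scipy.optimize import least_squares
P=np.array([(524.8,65.7),(527.7,92.1),(571.6,117.5),(609.5,84.1)])
print(least_squares(lambda q:np.hypot(*(P-q[:2]).T)-q[2],[567,74,44]).x)
Y=np.radians([190.13,154.45,82.87,11.39]);n=np.c_[-np.sin(Y),np.cos(Y)]
print(np.linalg.lstsq(n,(n*P).sum(1),rcond=None)[0])
go([523,65.3,184],191)
s,m,y=st()
cv2.imwrite('pics/w6.png',camera('wrist')[:,:,::-1])"
```

```text
[567.26021381  74.37924072  43.34213038]
[565.98813867  74.06658639]
t 12.95 tcp [611.3  91.2 259. ] yaw -164.84 tilt [ 4.000e-04  3.000e-02 -9.995e-01] F [ 0.12  0.05 -0.1 ] w 38.2 j6 -1.872
 tool delta mm [92.6 -4.1 74.1] turn 0.0726 norm 118.7
```

View pics/w6.png

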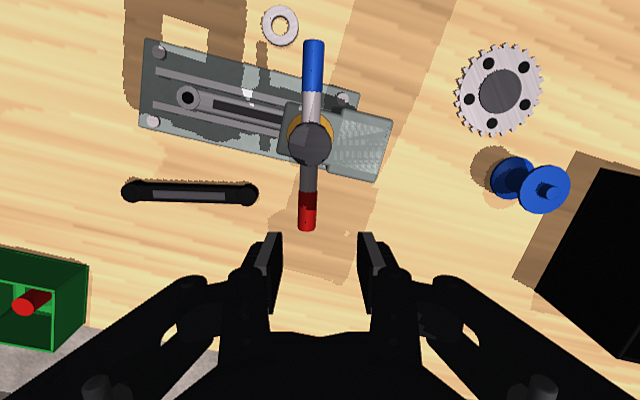

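>>> move_arm(
  deltas=[
    [[0, 0, 0], 0.066],
    [[0.03, -0.003, 0], 0],
    [[0.03, -0.003, 0.01], 0],
    [[0.02, -0.001, 0.01], 0],
    [[0.008, 0, 0.01], 0],
    [[0, 0, 0], 0],
  ],
)

```text
time: 13.5
tcp_pos: [524.1, 69.1, 227.1]
orientation: [0.002, -0.089, 0.996, 0.015]
ft_force: [-0.6, 0.7, -0.8]
width: 38.1
```

```bash
sed -i 's/^C=.*/C=np.array([566.8,74.2])/' h.py; python3 -c "
from h import *
go([522.7,65.3,184],191.4)"
```

```text
t 13.5 tcp [524.1  69.1 227.1] yaw -169.81 tilt [ 0.0023  0.0302 -0.9995] F [-0.58  0.69 -0.84] w 38.1 j6 -1.835
 tool delta mm [ 2.4 -4.7 42.9] turn -0.0211 norm 43.3
```

>>> move_arm(
  deltas=[
    [[0.002, -0.004, 0.01], -0.02],
    [[0, 0, 0.015], 0],
    [[0, 0, 0.013], 0],
    [[0, 0, 0.003], 0],
    [[0, 0, 0], 0],
  ],
)

```text
time: 13.92
tcp_pos: [526.1, 66.4, 188.9]
orientation: [0.007, -0.095, 0.995, 0.014]
ft_force: [0.2, 0.2, -0.1]
width: 38.5
```

```bash
python3 -c "
from h import *
go([522.7,65.3,184],191.4)
cv2.imwrite('pics/w7.png',camera('wrist')[:,:,::-1])"
```

```text
t 13.92 tcp [526.1  66.4 188.9] yaw -169.05 tilt [ 0.0103  0.0301 -0.9995] F [ 0.2   0.16 -0.08] w 38.5 j6 -1.856
 tool delta mm [ 3.7 -0.5  4.8] turn -0.0079 norm 6.1
```

View pics/w7.png

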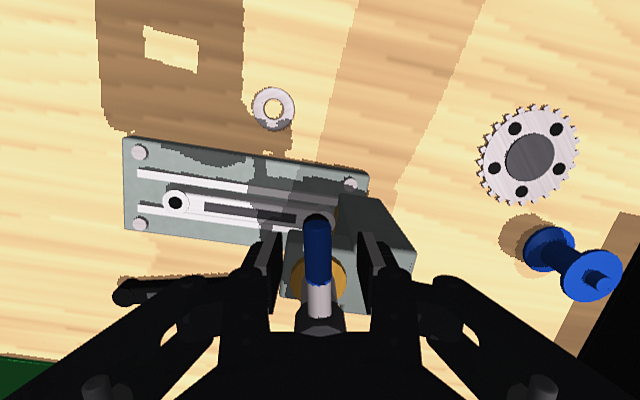

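>>> move_arm(
  deltas=[
    [[0.003, -0.0005, 0.003], 0],
    [[0, 0, 0], 0],
    [[0, 0, 0], 0],
    [[0, 0, 0], 0],
  ],
  fingers=-1,
)

```text
time: 14.3
tcp_pos: [524.8, 65.4, 188.1]
orientation: [0.008, -0.096, 0.995, 0.014]
ft_force: [0.9, -0.7, -2.7]
width: 12.1
```

```bash
python3 -c "
from h import *
tee()
im=camera('scene');cv2.imwrite('pics/s2.png',cv2.resize(im[155:255,310:400,::-1],None,fx=6,fy=6,interpolation=cv2.INTER_CUBIC))"
```

```text
t 14.3 grasp [524.7  65.1 196.1] r 43.04 ang 192.18 yaw 190.97 Ftan -0.92 Frad -0.72 Fz -2.72 w 12.1 tilt [0.014 0.029] Tz [ 0.004 -0.098  0.128] j6 -1.86
```

View pics/s2.png

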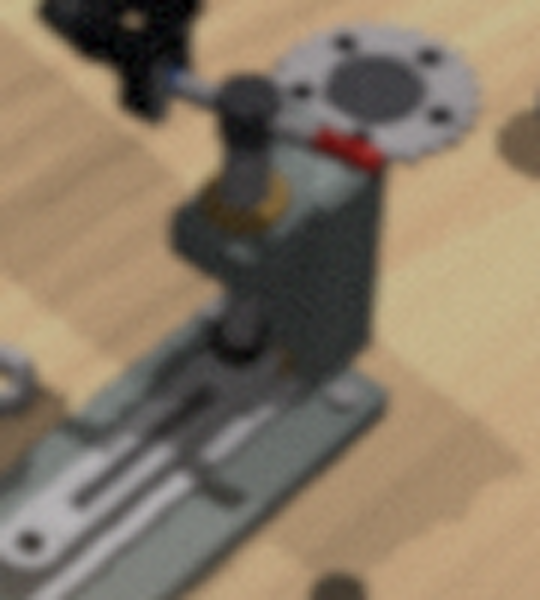

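```bash
python3 -c "
from h import *
for z in (42,47,52,56,70,71.7): print(z,proj('scene',(566.8+13*.714,74.2-13*.7,z)).round(1), 'crop',((proj('scene',(566.8+13*.714,74.2-13*.7,z))+.5-[310,155])*6).round(0))
print(((proj('scene',(566.8,74.2,192))+.5-[310,155])*6),((proj('scene',(569.5,-60.5,42))+.5-[310,155])*6))
"
```

```text
42 [350. 219.] crop [243. 387.]
47 [350.  217.7] crop [243. 379.]
52 [350.1 216.4] crop [243. 372.]
56 [350.1 215.4] crop [244. 365.]
70 [350.2 211.8] crop [244. 344.]
71.7 [350.3 211.3] crop [245. 341.]
[250.40698514 115.36129498] [ 32.39209387 539.7239457 ]
```

>>> move_arm(
  deltas=[
    [[0, 0.0044, 0], 0.1],
    [[-0.0002, 0.0044, 0], 0.1],
    [[-0.0002, 0.0044, 0], 0.1],
    [[-0.0002, 0.0044, 0], 0.1],
    [[-0.0002, 0.0044, 0], 0.1],
    [[-0.0002, 0.0044, 0], 0.1],
    [[-0.0002, 0.0044, 0], 0.1],
    [[-0.0002, 0.0044, 0], 0.1],
  ],
)

```text
time: 15.02
tcp_pos: [531.7, 99.5, 188.1]
orientation: [0.003, 0.315, 0.949, 0.015]
ft_force: [1.1, 0.4, -2.8]
width: 12.0
```

```bash
python3 -c "
from h import *
tee()
im=camera('scene');cv2.imwrite('pics/s3.png',cv2.resize(im[155:255,310:400,::-1],None,fx=6,fy=6,interpolation=cv2.INTER_CUBIC))"
```

```text
t 15.02 grasp [531.6  99.3 196.1] r 43.22 ang 144.47 yaw 143.28 Ftan 0.94 Frad -0.66 Fz -2.78 w 12.0 tilt [0.015 0.028] Tz [-0.097 -0.241  0.249] j6 -0.96
```

View pics/s3.png

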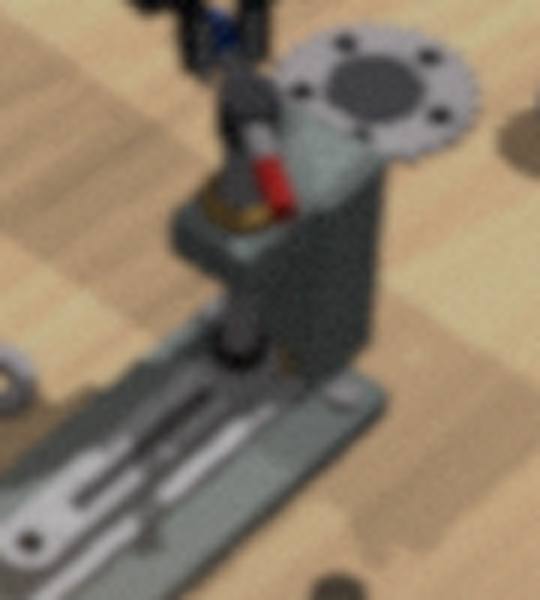

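>>> move_arm(
  deltas=[
    [[-0.0002, 0.0044, 0], 0.1],
    [[-0.0002, 0.0044, 0], 0.1],
    [[-0.0002, 0.0044, 0], 0.1],
    [[-0.0002, 0.0044, 0], 0.1],
    [[-0.0002, 0.0044, 0], 0.1],
    [[-0.0002, 0.0044, 0], 0.1],
  ],
)

```text
time: 15.57
tcp_pos: [552.6, 115.4, 188.1]
orientation: [-0.002, 0.586, 0.81, 0.014]
ft_force: [0.1, -0.6, -1.6]
width: 12.2
```

```bash
python3 -c "
from h import *
tee()
im=camera('scene');cv2.imwrite('pics/s4.png',cv2.resize(im[155:255,310:400,::-1],None,fx=6,fy=6,interpolation=cv2.INTER_CUBIC))"
```

```text
t 15.57 grasp [552.5 115.2 196.1] r 43.43 ang 109.24 yaw 108.19 Ftan -0.06 Frad -0.6 Fz -1.63 w 12.2 tilt [0.014 0.025] Tz [-0.17  -0.165  0.228] j6 -0.31
```

View pics/s4.png

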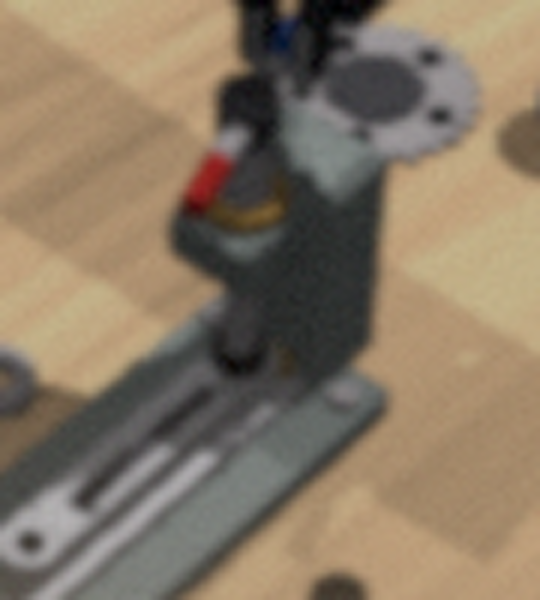

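>>> move_arm(
  deltas=[
    [[0.001, 0, 0.001], 0],
    [[0, 0.002, 0], 0.02],
    [[0, 0.002, 0], 0.04],
    [[0, 0.003, 0], 0.067],
    [[-0.0001, 0.003, 0], 0.067],
  ],
  fingers=-0.55,
)

```text
time: 16.03
tcp_pos: [559.6, 117.7, 187.7]
orientation: [-0.006, 0.662, 0.75, 0.01]
ft_force: [-3.4, -0.9, 0.7]
width: 19.1
```

```bash
python3 -c "
from h import *
tee()"
```

```text
t 16.03 grasp [559.5 117.5 195.7] r 43.9 ang 99.53 yaw 97.14 Ftan -3.53 Frad -0.32 Fz 0.69 w 19.1 tilt [0.005 0.022] Tz [-0.16   0.622  0.043] j6 -0.11
```

>>> move_arm(
  deltas=[
    [[-0.0001, 0.003, 0], 0.067],
    [[-0.0001, 0.003, 0], 0.067],
  ],
)

```text
time: 16.2
tcp_pos: [562.8, 117.6, 187.5]
orientation: [-0.009, 0.711, 0.703, 0.006]
ft_force: [-4.1, -0.0, 0.8]
width: 19.3
```

```bash
python3 -c "
from h import *
tee()"
```

```text
t 16.2 grasp [562.9 117.4 195.5] r 43.42 ang 95.17 yaw 89.29 Ftan -4.06 Frad 0.34 Fz 0.81 w 19.3 tilt [-0.004  0.022] Tz [0.027 0.626 0.104] j6 0.02
```

>>> move_arm(
  deltas=[
    [[0, 0.003, 0], 0.02],
    [[0, 0.003, 0], 0.035],
    [[0, 0.003, 0], 0.035],
    [[0, 0.003, 0], 0.035],
  ],
)

```text
time: 16.53
tcp_pos: [570.7, 118.1, 187.4]
orientation: [-0.015, 0.753, 0.657, 0.001]
ft_force: [-4.7, 1.3, 1.5]
width: 19.6
```

```bash
python3 -c "
from h import *
tee()
im=camera('scene');cv2.imwrite('pics/s5.png',cv2.resize(im[155:255,310:400,::-1],None,fx=6,fy=6,interpolation=cv2.INTER_CUBIC))"
```

```text
t 16.53 grasp [570.8 117.9 195.4] r 43.92 ang 84.73 yaw 82.19 Ftan -4.79 Frad 0.91 Fz 1.52 w 19.6 tilt [-0.019  0.025] Tz [0.088 0.679 0.114] j6 0.14
```

View pics/s5.png

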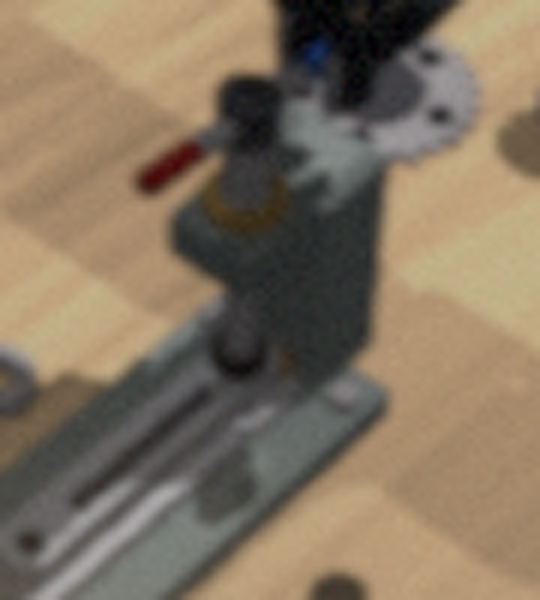

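>>> move_arm(
  deltas=[
    [[0, 0.003, 0], 0.045],
    [[0, 0.003, 0], 0.045],
    [[0, 0.003, 0], 0.045],
  ],
)

```text
time: 16.83
tcp_pos: [577.6, 117.3, 187.3]
orientation: [-0.018, 0.796, 0.606, -0.002]
ft_force: [-4.0, 0.6, 0.7]
width: 19.5
```

```bash
python3 -c "
from h import *
tee()"
```

```text
t 16.83 grasp [577.8 117.1 195.3] r 44.26 ang 75.56 yaw 74.54 Ftan -4.02 Frad -0.41 Fz 0.75 w 19.5 tilt [-0.025  0.027] Tz [0.127 0.576 0.019] j6 0.28
```

>>> move_arm(
  deltas=[
    [[0, 0.003, 0], 0.045],
    [[0, 0.003, 0], 0.045],
  ],
)

```text
time: 17.0
tcp_pos: [581.0, 116.2, 187.2]
orientation: [-0.021, 0.822, 0.57, -0.006]
ft_force: [-6.5, 1.2, 3.0]
width: 19.2
```

```bash
python3 -c "
from h import *
tee()"
```

```text
t 17.0 grasp [581.3 116.  195.2] r 44.24 ang 70.93 yaw 69.45 Ftan -6.51 Frad -0.99 Fz 3.04 w 19.2 tilt [-0.033  0.028] Tz [0.221 1.144 0.061] j6 0.36
```

>>> move_arm(
  deltas=[
    [[0, 0.0025, 0], 0.035],
  ],
)

```text
time: 17.08
tcp_pos: [581.6, 115.9, 187.1]
orientation: [-0.023, 0.831, 0.556, -0.008]
ft_force: [-7.7, 1.6, 3.8]
width: 19.1
```

```bash
python3 -c "
from h import *
tee()"
```

```text
t 17.08 grasp [581.9 115.7 195.1] r 44.12 ang 69.97 yaw 67.5 Ftan -7.81 Frad -1.19 Fz 3.76 w 19.1 tilt [-0.039  0.029] Tz [0.278 1.278 0.123] j6 0.39
```

>>> move_arm(
  deltas=[
    [[0, 0.0025, 0], 0.035],
  ],
)

```text
time: 17.17
tcp_pos: [581.9, 115.6, 187.1]
orientation: [-0.025, 0.84, 0.541, -0.011]
ft_force: [-7.9, 2.0, 4.3]
width: 19.3
```

```bash
python3 -c "
from h import *
tee()"
```

```text
t 17.17 grasp [582.3 115.3 195.1] r 43.96 ang 69.38 yaw 65.58 Ftan -8.08 Frad -0.85 Fz 4.3 w 19.3 tilt [-0.046  0.031] Tz [0.307 1.278 0.137] j6 0.43
```

>>> move_arm(
  deltas=[
    [[0, 0.003, 0], -0.01],
  ],
)

```text
time: 17.25
tcp_pos: [582.4, 115.5, 187.0]
orientation: [-0.028, 0.837, 0.546, -0.013]
ft_force: [-8.8, 3.8, 4.4]
width: 19.2
```

```bash
python3 -c "
from h import *
tee()"
```

```text
t 17.25 grasp [582.8 115.2 195. ] r 44.03 ang 68.62 yaw 66.25 Ftan -9.54 Frad 0.33 Fz 4.4 w 19.2 tilt [-0.053  0.033] Tz [0.688 1.333 0.125] j6 0.41
```

>>> move_arm(
  deltas=[
    [[0, 0.003, 0], 0],
  ],
)

```text
time: 17.33
tcp_pos: [582.8, 115.5, 186.9]
orientation: [-0.031, 0.836, 0.548, -0.015]
ft_force: [-9.8, 3.5, 4.7]
width: 19.3
```

```bash
python3 -c "
from h import *
tee()"
```

```text
t 17.33 grasp [583.3 115.2 194.9] r 44.19 ang 68.05 yaw 66.44 Ftan -10.38 Frad -0.38 Fz 4.73 w 19.3 tilt [-0.06   0.036] Tz [0.532 1.37  0.092] j6 0.41
```

>>> move_arm(
  deltas=[
    [[0, -0.003, 0], 0],
    [[0, -0.001, 0], 0],
    [[0, 0, 0], 0],
    [[0, 0, 0], 0],
  ],
  fingers=-0.1,
)

```text
time: 17.67
tcp_pos: [580.9, 116.9, 188.6]
orientation: [-0.029, 0.835, 0.55, -0.012]
ft_force: [0.9, -0.7, 0.1]
width: 38.5
```

```bash
python3 -c "
from h import *
tee()
cv2.imwrite('pics/w8.png',camera('wrist')[:,:,::-1])"
```

```text
t 17.67 grasp [581.3 116.6 196.6] r 44.83 ang 71.1 yaw 66.76 Ftan 1.1 Frad -0.34 Fz 0.1 w 38.5 tilt [-0.053  0.035] Tz [-0.009 -0.031  0.004] j6 0.4
```

View pics/w8.png

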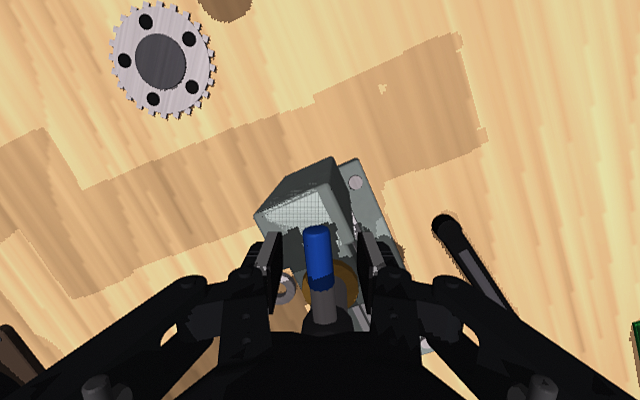

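>>> move_arm(
  deltas=[
    [[0, 0, -0.01], 0],
    [[0, 0, -0.02], 0],
    [[0, 0, -0.03], 0],
    [[0, 0, -0.03], 0],
    [[0, 0, -0.02], 0],
    [[0, 0, 0], 0],
  ],
)

```text
time: 18.22
tcp_pos: [587.1, 111.8, 304.1]
orientation: [-0.029, 0.834, 0.55, -0.013]
ft_force: [0.2, 0.6, 0.4]
width: 38.7
```

```bash
python3 -c "
from h import *
go([567,74,260])
a=camera('scene');cv2.imwrite('pics/s6.png',cv2.resize(a[155:290,270:400,::-1],None,fx=4.4,fy=4.4,interpolation=cv2.INTER_CUBIC))
cv2.imwrite('pics/w9.png',camera('wrist')[:,:,::-1])"
```

```text
t 18.22 tcp [587.1 111.8 304.1] yaw 66.79 tilt [-0.0531  0.0344 -0.998 ] F [0.2  0.61 0.42] w 38.7 j6 0.403
 tool delta mm [-43.2  -0.8  43.8] turn 0 norm 61.5
```

View pics/s6.png

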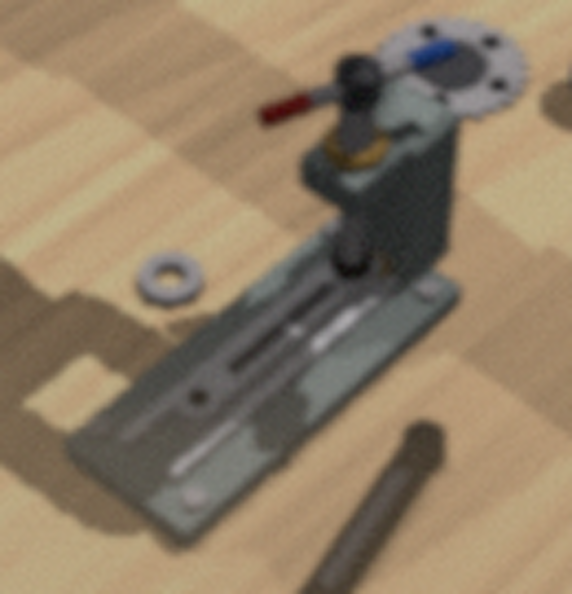

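View pics/w9.png

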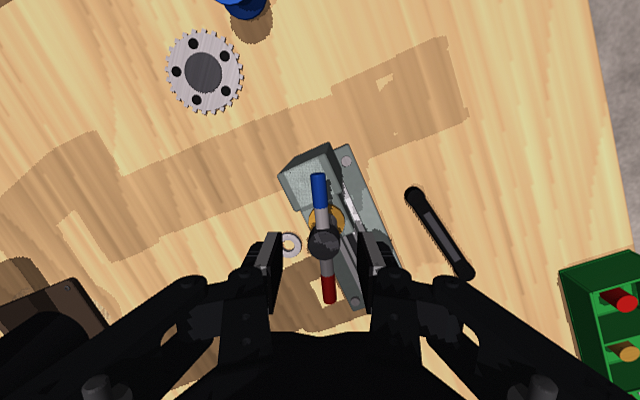

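```bash
python3 -c "
from h import *
f=lambda x,y,z: ray('scene',270+x/4.4-.5,155+y/4.4-.5,z)
print(f(199,397,42)); r=f(264,117,192);b=f(457,43,192);d=b-r;print(r,b,np.degrees(np.arctan2(d[1],d[0])))"
```

```text
[569.80941464 -61.42496329  42.        ]
[546.22705988  19.17636638 192.        ] [583.69960713 137.61072096 192.        ] 72.4426649635845
```

```bash
python3 -c "
from plant import *
print(close_job())"
```

```text
the job is handed in; nothing more can be done
None
```

The crank arm is home against the stop and clamped. I let go of it, and the job was handed in at about 18 s of robot time. The hand-in gives no verdict, so the result rests on the checks below.

**How it went:**
- **Sliding:** I pushed the crank arm along the channel with closed fingers. At the stop it stopped moving and the push rose to 9–12 N.
- **Winding:** I turned the T-handle clockwise half a turn by the red end, then about 2.2 rad by the blue end. For the last part I pushed with the jaws loosely around the bar, so the force could be read cleanly.

**Last checks:**
- **Clamping push:** it rose from 4–5 N free to 10.4 N, within the firm range of 9–11 N. Contact came about 2.5 mm before the end of the push, which fits the stated 2 N per mm. I could not read the pad force directly.
- **Crank position:** the scene camera puts the crank arm's rear hole at y = -61 mm. The expected position is about -63 mm, within the camera's accuracy.
- **Bystanders:** the ones visible in the last pictures showed no sign of having moved. I judged this by eye and did not measure it.
- **Robot:** it is clear of everything. The gripper is about 110 mm above the handle and reads no contact force.

**What disagreed:**
- **Bar angle:** the scene picture gave about 72°, against roughly 65° from the arm's own position. The same camera already read about 4° high at the start.
- **Tool tilt:** the tool drifted to about 3.5° off vertical during the run, with no visible effect.

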